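# Square the bench vise and lock its swivel with the click wrench

## Task

Square up the bench vise and lock its swivel. First clear every wood offcut and white pipe sleeve that is on or around the vise into the wooden tray; next turn the vise until it is square with its base plate, nose to the robot's side; then pull the torque wrench clockwise until it clicks, that is until its handle breaks over at the hinge. Last, let the handle spring straight, swing the wrench back the other way fully home against its rest post, and leave all the other things on the bench where they are.

Things in the scene. Friction and masses are not known exactly. Their poses are not given: they have to be found in the camera images.
- base: fixed dark steel base plate of the vise, 170 x 150 x 20 mm, with a lug on its right (-y) side carrying the lock bolt. Origin: underside of the plate on the swivel axis; z up; x away from the robot, so a square vise has its nose along this -x.
- vise (a joint): swivel angle of the vise on its base (rad): 0 is square (jaws parallel to the plate's front edge, nose along the base's -x); positive when turned clockwise seen from above, nose to the left (+y). Starts at 0.75 to 1.1, range -0.6 to 1.3, no stop or detent at 0; stays where it is left; friction 0.7 N m.
- vise_nose (a point): middle of the vise's nose, a grey bar 30 mm wide running radially, 122 mm from the swivel axis, 68 mm above the table (top 86, underside 50), free from the front jaw at 96 mm to a steel T-bar, 80 mm long, across its end at 152 mm. Jaws (80 mm wide) and flat anvil are 110 mm high. Pinch or straddle the nose from above to turn the vise. The point's x axis points to the swivel axis.
- wrench (a joint): angle of the torque wrench about the vertical lock bolt (rad): 0 is parked at the rest post; grows clockwise seen from above, towards the robot, with 0.2 N m of friction up to 0.95, where the bolt is tight. Ratchet head: it swings back freely and the bolt stays tight. Starts at 0.02 to 0.15.
- click (a joint): break-over angle (rad) of the wrench handle at its hinge, 45 mm from the bolt: 0 is straight; once the bolt is tight and the pull reaches the set torque (1.2 N m, some 10 N at the grip) the handle folds clockwise, up to a stop at 0.3. A spring straightens it as soon as it is let go.
- wrench_bolt (a point): on the vertical axis of the lock bolt, 50 mm above the table, 120 mm to the right (-y in the base frame) of the swivel axis; the steel wrench head around it is 44 mm in diameter and 28 mm high. The point's x axis points along the (straight) wrench towards the handle.
- wrench_grip (a point): middle of the grip of the wrench: 170 mm from the bolt, 50 mm above the table. The handle is horizontal: a steel tube 20 mm thick from the hinge on, then a black round grip 28 mm thick from 135 to 245 mm from the bolt. The point's x axis points outward along the handle.
- wrench_rest (a point): top of the wrench rest, a black rubber post 18 mm in diameter and 62 mm high, on the far side of the wrench handle, 103 mm from the lock bolt; fixed to the base.
- tray: fixed open wooden tray, 280 (x) x 260 (y) x 35 mm high, walls and floor 6 mm thick. Origin: centre of its underside.
- offcut1: loose pale wood offcut, 90 (x) x 40 (y) x 58 (z) mm, 0.12 kg. Origin: centre of its underside. To be cleared into the tray. May be absent.
- offcut2: loose brown wood offcut, 80 (x) x 45 (y) x 50 (z) mm, 0.12 kg, lying on the flat top of the vise, 110 mm above the table. Origin: centre of its underside. To be cleared into the tray. May be absent.
- offcut3: loose pale wood offcut, 85 (x) x 42 (y) x 55 (z) mm, 0.12 kg. Origin: centre of its underside. To be cleared into the tray. May be absent.
- sleeve1: loose white plastic pipe sleeve (open tube), 60 mm outside diameter, wall 4 mm, 55 mm high, standing on end. Origin: centre of its underside, z along the tube. To be cleared into the tray. May be absent.
- sleeve2: loose white plastic pipe sleeve (open tube), 66 mm outside diameter, wall 5 mm, 60 mm high, standing on end. Origin: centre of its underside, z along the tube. To be cleared into the tray. May be absent.
- glue: white glue bottle, 60 mm in diameter, 170 mm high. Origin: centre of its underside. Leave alone.
- tape: yellow tape measure, 70 x 40 x 65 mm. Origin: centre of its underside. Leave alone.
- tumbler: steel tumbler, 84 mm in diameter, 170 mm high. Origin: centre of its underside. Leave alone.
- mallet: wooden mallet lying on the bench, 280 mm long. Leave alone.
- driver: screwdriver with dark wooden handle lying on the bench, 200 mm long. Leave alone.
- holesaw: red hole saw, a cup 68 mm in diameter and 60 mm high with its stub. Origin: centre of its underside. Leave alone.
Not all that is in view belongs to the job. Leave any blue look-alike of the sleeve2 alone. Leave any turquoise look-alike of the offcut2 alone.

How it is judged:
On the way, in this order (a step that is already met when the one before it is completed fails the run):
1. every offcut and sleeve is in the tray (x of offcut1 in the frame of tray between -0.138 and 0.138 m and y of offcut1 in the frame of tray between -0.128 and 0.128 m and z of each of offcut1, offcut2, offcut3, sleeve1, sleeve2 in the frame of tray below 0.07 m and linear speed of each of offcut1, offcut2, offcut3, sleeve1, sleeve2 below 0.03 m/s and x of offcut2 in the frame of tray between -0.138 and 0.138 m and y of offcut2 in the frame of tray between -0.128 and 0.128 m and x of offcut3 in the frame of tray between -0.138 and 0.138 m and y of offcut3 in the frame of tray between -0.128 and 0.128 m and x of sleeve1 in the frame of tray between -0.138 and 0.138 m and y of sleeve1 in the frame of tray between -0.128 and 0.128 m and x of sleeve2 in the frame of tray between -0.138 and 0.138 m and y of sleeve2 in the frame of tray between -0.128 and 0.128 m), for 0.2 s.
2. the vise is square with its base (within 0.1 rad) (value of joint vise between -0.1 and 0.1 rad), for 0.2 s.
3. the wrench has clicked: bolt tight and handle broken over by more than 0.15 rad, vise still square (all of step 2 and value of joint wrench above 0.85 rad and value of joint click above 0.15 rad), for 0.1 s.
4. the wrench is back against its rest, handle straight (value of joint wrench below 0.08 rad and value of joint click below 0.05 rad), for 0.2 s.
At the end, for the whole second after the job is handed in: All offcuts and sleeves present lie at rest in the tray (their origins inside its walls, no higher than 70 mm above its underside); the vise is square within 0.1 rad; the wrench is parked within 0.08 rad of its rest with its handle straight within 0.05 rad (all of step 1 and all of step 2 and all of step 4); the robot touches nothing.
It fails at once if the wrench was made to click before the vise was square (value of joint click above 0.15 rad and (value of joint vise above 0.15 rad or value of joint vise below -0.15 rad)).
It fails at once if another thing on the bench was moved more than 60 mm (distance of any of glue, tape, tumbler, mallet, driver, holesaw from where it was at the start of the episode above 0.06 m).
Of offcut1, offcut2, offcut3, sleeve1, sleeve2 only 3 to 5 are there at a start; the rules pass over those that are not, and their reading is None.
At some moment in a run one of offcut1, offcut3, sleeve1, sleeve2 may be knocked a few centimetres aside while the robot is not near it.
Once in a run the grip may slacken for a moment while it holds something.
It also fails if it takes over 210 s, if anything falls off the work surface, if the arm or the gripper's body presses on something with over 40 N, if the wrist force passes 120 N, or if a joint passes its speed limit or range.

## Robot

A 6-joint arm with a two-finger parallel gripper is mounted at the origin on the work surface. World frame = base frame: x ahead of the robot, y to its left, z up, the work surface at z = 0. Lengths are in m, angles in rad, forces in N, time in s.
With the tool pointing down it reaches from about 0.35 to 0.975 m from the base axis. Payload 7.1 kg.
Tool frame: the origin (TCP) lies midway between the tips of the shut fingers; the grasp point (between the pads) lies 19 mm behind it; z points along the fingers, y is the line along which they close (so a half turn about z gives the same grasp; the last joint's range is limited). The gripper opens to 88 mm and grips with 3 to 60 N. Pads are 20 mm wide; open, the fingers measure 115 mm over their backs; the gripper's body (75 mm by 178 mm) begins 61 mm behind the grasp point.
Start: joints at [1.314, 0.423, 1.63, -0, 1.089, -0.019], TCP at [0.147, 0.607, 0.223] pointing down, gripper open.
Joint ranges: [-3, 3], [-0.9, 2.11], [0.09, 2.58], [-1.31, 4.45], [0.11, 2.69], [-2.54, 2.54]. Speed limits (rad/s): [2.39, 2.39, 3.01, 3.14, 3.14, 3.14].

## Interface

Orientations are given as a unit quaternion [x, y, z, w].
In Python, from station import ctrl gives the robot as it stands.
- The arm moves only by the tool move_arm, never from a script. Its arguments are lists of equal length, an entry for each row: "dp": the shift along the tool's x, y, z as a fraction of full scale, a list of three; "turn": the turn, a rotation vector about the tool's x, y, z as a fraction of full scale, a list of three; "grip": the opening, from 0 (shut) to 1 (fully open). A call has exactly 8 rows; each row shifts and turns the commanded pose from where the row before left it, along the tool's axes as they then stand; what a row does not reach is not made up. Full scale, the value 1, is 100 mm for a shift and 0.12 rad for a turn. A row lasts 1/10 s, in which the tool goes at most 50 mm and 8.59 degrees, less where a joint would pass 70% of its speed; a pose out of reach is approached as far as the arm can. A call with a number of a shift or a turn outside -1 to 1 is refused whole. A call with a gripper value outside its range is refused whole. The fingers move at their own pace and stop on an object; the grip force is fixed at half the most. Time passes only in rows, so rows that do not move let the fingers close, or fill a call up. It gives the time, the measured TCP pose, the force, the opening and the grip force at its end, in the units of the state.
- ctrl.state(): the state, without advancing time (a new reading comes with each control period).
- ctrl.grab_frame(name): name is "scene" or "top" or "wrist"; returns the picture (480x640x3 uint8, red, green, blue); there is no depth.
- ctrl.camera_params(name): a dict with "intrinsics" (3x3 intrinsics, pixels), "k1" (the pictures are not rectified: a ray, as slopes to the right and down, at radius r is drawn at 1 + k1 r^2 times it, then the intrinsics apply), "world_from_camera" (4x4, takes a point from camera to world coordinates). Camera axes: x right, y down, z forward; pixel columns grow to the right and rows downward; lengths in m; the calibration is good to about 2 mm. A picture is of the moment at which its call begins: read the wrist's pose just before it. camera_params takes no time and is no camera call; for the wrist camera it gives the pose at the moment of the call.
- ctrl.finish_job(): hands the job in; it is judged then, once.
The state is a dict: "time": time; "qpos": joint angles; "qd": joint speeds; "effort": joint torques, N m; "ee_pos": TCP position; "eef_rot": TCP orientation; "contact_force": force on the tool from outside, world axes, zero at the start; "moment": the same for the moment, N m; "gripper_width": finger opening in m; "finger_force": force on a finger pad.
Only numpy, scipy, OpenCV 4.12 (cv2) and the standard library are available. Lean on these libraries where they do the work, as an engineer would, in place of code of your own. Each camera call takes 0.05 s, during which the arm holds its last target. There are 200 camera calls.

## Working session

There is one attempt and no reset: what is moved stays moved. The work goes in short steps, Python scripts to look and compute and a tool call to move; the robot and the scene stay as the last step left them, time stands still between calls to the robot, and variables do not carry over. Pictures are saved under pics/ and viewed, at most 14 in all, crops included, and the job is handed in when it is done.

Besides the shell and the picture viewer there is one more tool, called after "Emit:" by a JSON object that holds its "name" and its "arguments". move_arm: Moves the arm, as the interface text tells. Shift numbers are shares of 100 mm and turn numbers shares of 0.12 rad, none past 1 either way. Its arguments: {"type":"object","properties":{"dp":{"type":"array"},"turn":{"type":"array"},"grip":{"type":"array"}},"required":["dp","turn","grip"]}

```bash
mkdir -p pics; ls; cat > h.py <<'E'
import numpy as np, cv2
from scipy.spatial.transform import Rotation as R
from station import ctrl
np.set_printoptions(precision=4,suppress=True)
def snap(n,f):
    p=ctrl.camera_params(n); im=ctrl.grab_frame(n); cv2.imwrite(f'pics/{f}.png',im[:,:,::-1]); np.savez(f'pics/{f}.npz',K=p['intrinsics'],k1=p['k1'],T=p['world_from_camera']); return im
def ld(f):
    d=np.load(f'pics/{f}.npz'); return d['K'],float(d['k1']),d['T']
def px2w(f,uv,z):
    K,k1,T=ld(f); uv=np.atleast_2d(np.array(uv,float))
    s=cv2.undistortPoints(uv[:,None],K,np.array([k1,0,0,0.]))[:,0]
    d=np.c_[s,np.ones(len(s))]@T[:3,:3].T; o=T[:3,3]
    z=np.broadcast_to(z,len(d)); return o+d*((z-o[2])/d[:,2])[:,None]
def w2px(f,P):
    K,k1,T=ld(f); P=np.atleast_2d(np.array(P,float)); c=(P-T[:3,3])@T[:3,:3]
    return cv2.projectPoints(c,np.zeros(3),np.zeros(3),K,np.array([k1,0,0,0.]))[0][:,0]
def st():
    s=ctrl.state(); print('t',s['time'],'p',np.array(s['ee_pos']),'q',np.array(s['eef_rot']),'w',s['gripper_width'],'F',np.array(s['contact_force']),'ff',s['finger_force'],'j',np.array(s['qpos'])); return s
E
python3 - <<'E'
from h import *
st(); snap('top','t0'); snap('scene','s0')
for f in('t0','s0'):print(ld(f))
E
```

```text
pics
t 0.0 p [0.1471 0.6069 0.2219] q [ 0.1186  0.9929 -0.0008 -0.0001] w 0.087930294857924 F [ 0.0682 -0.2314  0.0252] ff 0.0 j [ 1.314   0.4238  1.6307  0.      1.0886 -0.019 ]
(array([[437.7113,   0.    , 315.1011],
       [  0.    , 437.7113, 245.0063],
       [  0.    ,   0.    ,   1.    ]]), -0.0272260697045701, array([[-0.0266, -0.9912,  0.1299,  0.3885],
       [-0.9996,  0.0267, -0.0013, -0.0103],
       [-0.0022, -0.1299, -0.9915,  1.0927],
       [ 0.    ,  0.    ,  0.    ,  1.    ]]))
(array([[473.4502,   0.    , 311.5052],
       [  0.    , 473.4502, 241.781 ],
       [  0.    ,   0.    ,   1.    ]]), -0.12642624074279724, array([[-0.8544,  0.3279, -0.403 ,  0.9469],
       [ 0.5195,  0.5235, -0.6753,  0.7096],
       [-0.0104, -0.7864, -0.6176,  0.7515],
       [ 0.    ,  0.    ,  0.    ,  1.    ]]))
```

View pics/t0.png

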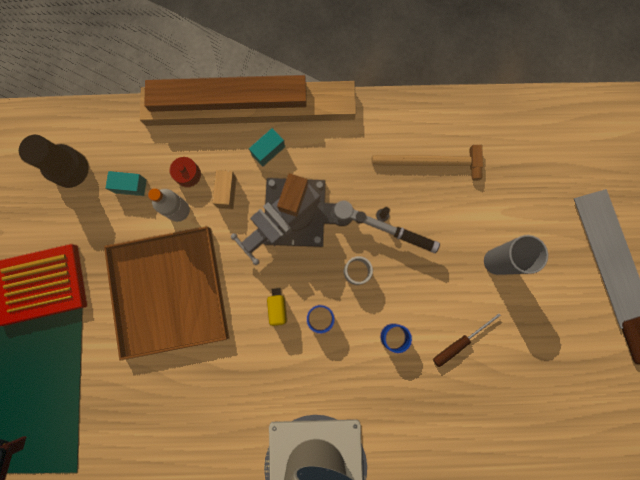

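View pics/s0.png

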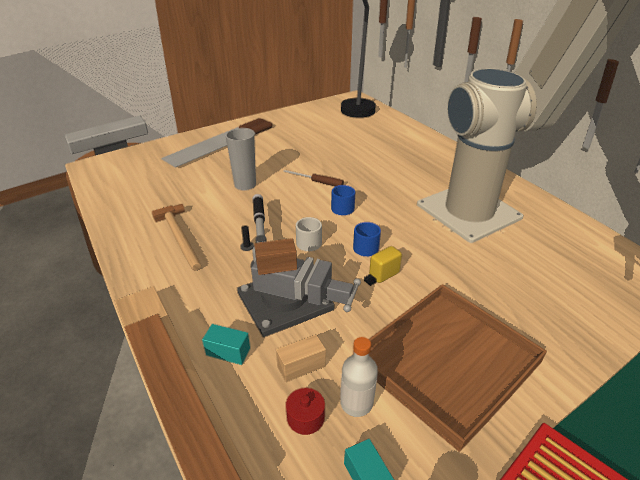

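The top view shows a pale offcut at (225,188), the brown offcut2 on the vise at (293,194) and a white sleeve at (358,270). Things that could be mistaken for these are the teal blocks (267,146) and (126,183), the blue sleeves (320,319) and (396,338), the glue bottle (170,205), the red hole saw (184,170) and the loose boards at the top. I'll check the choice in one close crop.

```bash
python3 - <<'E'
import cv2
im=cv2.imread('pics/t0.png')[120:300,200:450]
cv2.imwrite('pics/c0.png',cv2.resize(im,None,fx=3.2,fy=3.2,interpolation=cv2.INTER_CUBIC))
E
```

```text
(no output)
```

View pics/c0.png

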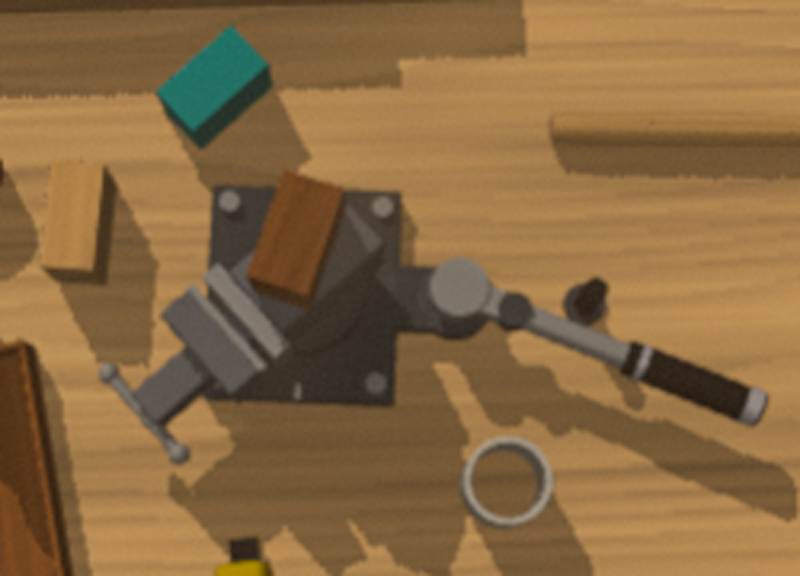

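```bash
cat > m.py <<'E'
from h import *
c=lambda l:np.array(l)/3.2+[200,120]
def rect(n,l,z,crop=1):
    P=px2w('t0',c(l) if crop else l,z); e=P[1:]-P[:-1]; print(n,'ctr',P.mean(0)[:2],'edges',[(round(np.hypot(*x[:2])*1e3),round(np.degrees(np.arctan2(x[1],x[0])))) for x in e]);return P
rect('pale',[(55,162),(106,168),(93,272),(42,266)],.057)
rect('brown',[(288,172),(343,188),(305,290),(250,272)],.16)
rect('base',[(213,186),(400,192),(393,405),(205,398)],.02)
rect('Tbar',[(108,372),(180,453)],.068)
rect('sleeve',[(507,482)]*2,.0575); rect('slR',[(462,482),(552,482)],.0575)
rect('bolt',[(460,287)]*2,.064); rect('bolt-end',[(460,287),(752,405)],.055)
rect('tray',[(107,247),(209,229),(227,341),(120,357)],.035,0)
rect('tape',[(269,295),(285,295),(286,325),(270,326)],.065,0)
rect('glue',[(155,195)]*2,.17,0);rect('rest',[(597,285)]*2,.062)
E
python3 m.py
```

```text
pale ctr [0.6707 0.2084] edges [(40, -99), (82, 173), (39, 82)]
brown ctr [0.6289 0.0344] edges [(39, -108), (76, 159), (40, 70)]
base ctr [0.6137 0.0373] edges [(148, -93), (169, 176), (145, 86)]
Tbar ctr [0.518  0.1542] edges [(81, -139)]
sleeve ctr [ 0.4602 -0.1125] edges [(0, 0)]
slR ctr [ 0.4602 -0.1125] edges [(67, -92)]
bolt ctr [ 0.6067 -0.0825] edges [(0, 0)]
bolt-end ctr [ 0.5608 -0.1907] edges [(236, -114)]
tray ctr [0.4209 0.3523] edges [(254, -81), (274, -171), (257, 97)]
tape ctr [0.3727 0.0799] edges [(37, -91), (69, -179), (37, 92)]
glue ctr [0.6281 0.3328] edges [(0, 0)]
rest ctr [ 0.606  -0.1855] edges [(0, 0)]
```

```bash
cat >> h.py <<'E'
def plan(x,y,z,yaw=None,s=None):
    "turn rows first, then shift (tool axes, units of move_arm)"
    s=s or ctrl.state(); r=R.from_quat(s['eef_rot']); a=r.as_matrix(); cur=np.degrees(np.arctan2(a[1,1],a[0,1]))
    if yaw is None: d=0
    else: d=(yaw-cur+90)%180-90
    # target: straight down with given yaw
    ya=np.radians(cur+d); Y=[np.cos(ya),np.sin(ya),0]; Z=[0,0,-1]; X=np.cross(Y,Z); T=np.c_[X,Y,Z]
    rv=(r.inv()*R.from_matrix(T)).as_rotvec()/.12
    dp=T.T@(np.array([x,y,z])-s['ee_pos'])/.1
    print('t',round(s['time'],2),'p',np.array(s['ee_pos']),'yawY',round(cur,1),'w',round(s['gripper_width'],4),'F',np.array(s['contact_force']).round(1),'turn',rv,'dp',dp,'n',round(np.linalg.norm(dp)/.45,1))
E
python3 - <<'E'
from h import *
print(px2w('t0',[(178,212),(184,170),(186,178)],[0,.06,0.03]))
print(px2w('t0',np.array([(168,310),(235,390),(288,345)])/3.2+[200,120],.11))
plan(.662,.196,.22,82)
E
```

```text
[[0.626  0.3358 0.    ]
 [0.7172 0.3038 0.06  ]
 [0.7059 0.3076 0.03  ]]
[[0.5859 0.1298 0.11  ]
 [0.5269 0.0827 0.11  ]
 [0.5582 0.0445 0.11  ]]
t 0.1 p [0.1471 0.607  0.222 ] yawY 76.4 w 0.0879 F [1.1 0.8 0.6] turn [-0.0113 -0.0009 -0.8182] dp [-5.6713 -3.3529  0.0199] n 14.6
```

Emit:
{"name": "move_arm", "arguments": {"dp": [[0,0,-0.1],[-0.38,-0.22,0],[-0.38,-0.22,0],[-0.38,-0.22,0],[-0.38,-0.22,0],[-0.38,-0.22,0],[-0.38,-0.22,0],[-0.38,-0.22,0]], "turn": [[0,0,-0.82],[0,0,0],[0,0,0],[0,0,0],[0,0,0],[0,0,0],[0,0,0],[0,0,0]], "grip": [1,1,1,1,1,1,1,1]}}

```text
time: 0.9
ee_pos: [0.3903, 0.4165, 0.2325]
eef_rot: [0.07, 0.998, -0.0, -0.0]
contact_force: [-0.3, 0.3, 0.0]
gripper_width: 0.0876
finger_force: 0.0
```

Emit:
{"name": "move_arm", "arguments": {"dp": [[-0.38,-0.22,0],[-0.38,-0.22,0],[-0.38,-0.22,0],[-0.38,-0.22,0],[-0.38,-0.22,0],[-0.38,-0.22,0],[-0.38,-0.22,0],[-0.3,-0.2,0]], "turn": [[0,0,0],[0,0,0],[0,0,0],[0,0,0],[0,0,0],[0,0,0],[0,0,0],[0,0,0]], "grip": [1,1,1,1,1,1,1,1]}}

```text
time: 1.7
ee_pos: [0.6597, 0.2027, 0.2321]
eef_rot: [0.07, 0.998, -0.0, -0.0]
contact_force: [-0.5, 1.1, -0.3]
gripper_width: 0.0878
finger_force: 0.0
```

```bash
python3 - <<'E'
from h import *
plan(.662,.196,.025,82); snap('wrist','w0'); 
K,k1,T=ld('w0'); print(T)
E
```

```text
t 1.7 p [0.6597 0.2027 0.2321] yawY 82.0 w 0.0878 F [-0.5  1.1 -0.3] turn [-0.0026 -0.0028 -0.004 ] dp [-0.0324 -0.0636  2.0714] n 4.6
[[ 0.1404  0.9452  0.2946  0.5779]
 [ 0.9901 -0.1341 -0.0418  0.2147]
 [-0.0001  0.2976 -0.9547  0.3946]
 [ 0.      0.      0.      1.    ]]
```

View pics/w0.png

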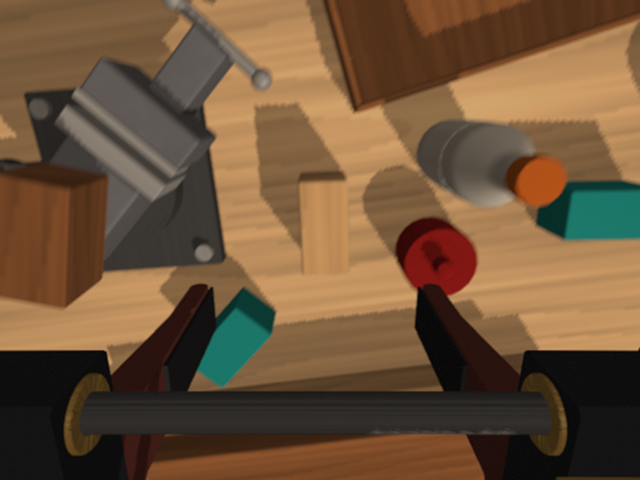

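The wrist view shows the pale offcut's top from (303,180) to (348,273), with the glue bottle at (480,165) and the hole saw at (437,257).

```bash
python3 - <<'E'
from h import *
P=px2w('w0',[(302,181),(345,181),(349,273),(303,273)],.057);print(P,P.mean(0)); print(px2w('w0',[(437,262)],.06))
plan(.665,.198,.03,84)
E
```

```text
[[0.6315 0.1962 0.057 ]
 [0.6365 0.2314 0.057 ]
 [0.7183 0.2252 0.057 ]
 [0.7126 0.1848 0.057 ]] [0.6747 0.2094 0.057 ]
[[0.7176 0.3022 0.06  ]]
t 1.75 p [0.6631 0.1992 0.2322] yawY 81.8 w 0.0875 F [ 1.3 -1.3  0.5] turn [-0.0111  0.0205 -0.3148] dp [-0.0204 -0.0103  2.0218] n 4.5
```

Emit:
{"name": "move_arm", "arguments": {"dp": [[-0.02,-0.01,0.2],[0,0,0.4],[0,0,0.4],[0,0,0.4],[0,0,0.4],[0,0,0.25],[0,0,0],[0,0,0]], "turn": [[0,0,-0.2],[0,0,0],[0,0,0],[0,0,0],[0,0,0],[0,0,0],[0,0,0],[0,0,0]], "grip": [1,1,1,1,1,1,1,0]}}

```text
time: 2.55
ee_pos: [0.6598, 0.2033, 0.0276]
eef_rot: [0.058, 0.998, -0.0, -0.0]
contact_force: [0.5, 0.2, 0.5]
gripper_width: 0.0828
finger_force: 0.0
```

Emit:
{"name": "move_arm", "arguments": {"dp": [[0,0,0],[0,0,0],[0,0,0],[0,0,0],[0,0,0],[0,0,-0.3],[0,0,-0.4],[0,0,-0.4]], "turn": [[0,0,0],[0,0,0],[0,0,0],[0,0,0],[0,0,0],[0,0,0],[0,0,0],[0,0,0]], "grip": [0,0,0,0,0,0,0,0]}}

```text
time: 3.35
ee_pos: [0.659, 0.2028, 0.1378]
eef_rot: [0.058, 0.998, -0.001, -0.001]
contact_force: [0.7, -0.7, -1.1]
gripper_width: 0.0423
finger_force: 29.7
```

```bash
python3 - <<'E'
from h import *
plan(.49,.34,.16,95); plan(.49,.36,.037,95)
E
```

```text
t 3.35 p [0.659  0.2028 0.1378] yawY 83.4 w 0.0423 F [ 0.7 -0.7 -1.1] turn [-0.009  -0.0211 -1.6884] dp [ 1.5643  1.5145 -0.2215] n 4.9
t 3.35 p [0.659  0.2028 0.1378] yawY 83.4 w 0.0423 F [ 0.7 -0.7 -1.1] turn [-0.009  -0.0211 -1.6884] dp [1.5469 1.7137 1.0085] n 5.6
```

Emit:
{"name": "move_arm", "arguments": {"dp": [[0.4,0,-0.1],[0.4,0,-0.1],[0.4,0,0],[0.4,0,0],[0,0,0],[0,0,0],[0,0.45,0],[0,0.45,0]], "turn": [[0,0,0],[0,0,0],[0,0,0],[0,0,0],[0,0,-0.85],[0,0,-0.85],[0,0,0],[0,0,0]], "grip": [0,0,0,0,0,0,0,0]}}

```text
time: 4.15
ee_pos: [0.493, 0.3112, 0.1577]
eef_rot: [-0.043, 0.999, -0.0, -0.0]
contact_force: [1.3, -0.7, -1.1]
gripper_width: 0.0424
finger_force: 29.7
```

Emit:
{"name": "move_arm", "arguments": {"dp": [[0,0.45,0],[0,0,0.3],[0,0,0.4],[0,0,0.4],[0,0,0.08],[0,0,0],[0,0,0],[0,0,0]], "turn": [[0,0,0],[0,0,0],[0,0,0],[0,0,0],[0,0,0],[0,0,0],[0,0,0],[0,0,0]], "grip": [0,0,0,0,0,0,0,0]}}

```text
time: 4.95
ee_pos: [0.4905, 0.3569, 0.0418]
eef_rot: [-0.044, 0.999, 0.001, 0.001]
contact_force: [-0.3, 0.5, -1.4]
gripper_width: 0.0419
finger_force: 29.7
```

Emit:
{"name": "move_arm", "arguments": {"dp": [[0,0,0.05],[0,0,0],[0,0,0],[0,0,0],[0,0,0],[0,0,-0.4],[0,0,-0.45],[0,0,-0.45]], "turn": [[0,0,0],[0,0,0],[0,0,0],[0,0,0],[0,0,0],[0,0,0],[0,0,0],[0,0,0]], "grip": [0,1,1,1,1,1,1,1]}}

```text
time: 5.75
ee_pos: [0.4887, 0.3558, 0.1657]
eef_rot: [-0.044, 0.999, -0.0, -0.001]
contact_force: [0.9, 0.1, 0.6]
gripper_width: 0.0874
finger_force: 0.0
```

```bash
python3 - <<'E'
from h import *
plan(.629,.034,.25,70)
E
```

```text
t 5.75 p [0.4887 0.3558 0.1657] yawY 95.1 w 0.0874 F [0.9 0.1 0.6] turn [-0.0084 -0.0087  3.6481] dp [-2.4192 -2.5442 -0.8431] n 8.0
```

Emit:
{"name": "move_arm", "arguments": {"dp": [[0,0,-0.45],[0,0,-0.4],[0,0,0],[0,0,0],[-0.3,-0.31,0],[-0.3,-0.31,0],[-0.3,-0.31,0],[-0.3,-0.31,0]], "turn": [[0,0,0.9],[0,0,0.9],[0,0,0.9],[0,0,0.9],[0,0,0],[0,0,0],[0,0,0],[0,0,0]], "grip": [1,1,1,1,1,1,1,1]}}

```text
time: 6.55
ee_pos: [0.5607, 0.1975, 0.2498]
eef_rot: [0.171, 0.985, 0.0, 0.0]
contact_force: [1.0, 0.0, 0.0]
gripper_width: 0.0874
finger_force: 0.0
```

Emit:
{"name": "move_arm", "arguments": {"dp": [[-0.3,-0.32,0],[-0.3,-0.32,0],[-0.3,-0.32,0],[-0.3,-0.32,0],[0,0,0],[0,0,0],[0,0,0],[0,0,0]], "turn": [[0,0,0],[0,0,0],[0,0,0],[0,0,0],[0,0,0],[0,0,0],[0,0,0],[0,0,0]], "grip": [1,1,1,1,1,1,1,1]}}

```text
time: 7.35
ee_pos: [0.6298, 0.0394, 0.2497]
eef_rot: [0.17, 0.985, 0.0, -0.0]
contact_force: [-0.4, 0.4, -0.6]
gripper_width: 0.0877
finger_force: 0.0
```

```bash
python3 - <<'E'
from h import *
plan(.629,.034,.122,70); snap('wrist','w1')
E
```

```text
t 7.35 p [0.6298 0.0394 0.2497] yawY 70.4 w 0.0877 F [-0.4  0.4 -0.6] turn [ 0.0007 -0.0029  0.0608] dp [-0.0114 -0.0532  1.2769] n 2.8
```

View pics/w1.png

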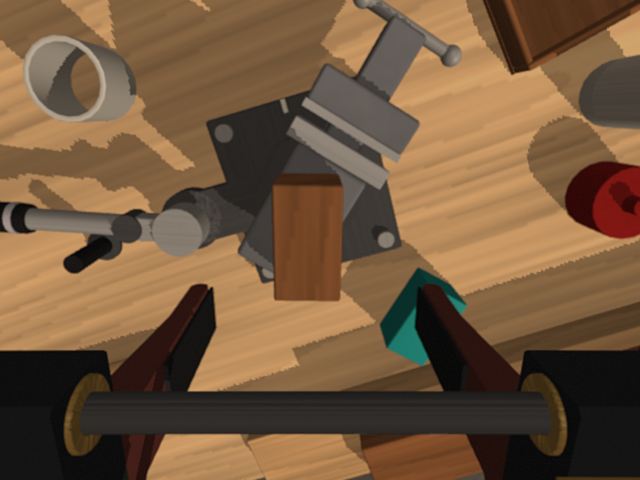

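The wrist view shows the brown block's top from (273,186) to (341,300), aligned with the fingers. The sleeve is at (78,78) and looks undisturbed.

```bash
python3 - <<'E'
from h import *
P=px2w('w1',[(273,186),(342,186),(341,300),(275,299)],.16);print(P,P.mean(0)); c=P.mean(0)
plan(c[0],c[1],.124,70.4)
E
```

```text
[[0.5852 0.0279 0.16  ]
 [0.5996 0.0682 0.16  ]
 [0.6731 0.0429 0.16  ]
 [0.6574 0.0011 0.16  ]] [0.6288 0.035  0.16  ]
t 7.4 p [0.6298 0.0394 0.2498] yawY 70.4 w 0.0878 F [-0.4 -0.3 -0.1] turn [ 0.0005 -0.0012  0.0047] dp [-0.0052 -0.0446  1.2575] n 2.8
```

Emit:
{"name": "move_arm", "arguments": {"dp": [[0,-0.04,0.3],[0,0,0.45],[0,0,0.4],[0,0,0.1],[0,0,0],[0,0,0],[0,0,0],[0,0,0]], "turn": [[0,0,0],[0,0,0],[0,0,0],[0,0,0],[0,0,0],[0,0,0],[0,0,0],[0,0,0]], "grip": [1,1,1,1,1,0,0,0]}}

```text
time: 8.2
ee_pos: [0.6301, 0.0344, 0.1267]
eef_rot: [0.171, 0.985, 0.0, 0.002]
contact_force: [0.2, 0.7, -0.9]
gripper_width: 0.0671
finger_force: 0.0
```

Emit:
{"name": "move_arm", "arguments": {"dp": [[0,0,0],[0,0,0],[0,0,0],[0,0,0],[0,0,-0.2],[0,0,-0.3],[0,0,-0.3],[0,0,0]], "turn": [[0,0,0],[0,0,0],[0,0,0],[0,0,0],[0,0,0],[0,0,0],[0,0,0],[0,0,0]], "grip": [0,0,0,0,0,0,0,0]}}

```text
time: 9.0
ee_pos: [0.6314, 0.0343, 0.2087]
eef_rot: [0.171, 0.985, 0.001, 0.003]
contact_force: [-0.7, -0.5, -1.5]
gripper_width: 0.045
finger_force: 30.0
```

```bash
python3 - <<'E'
from h import *
a=np.radians(9)
for l in[(-.065,.06),(-.06,-.06)]:
    c=np.array([.421,.352])+[l[0]*np.cos(a)-l[1]*np.sin(a),l[0]*np.sin(a)+l[1]*np.cos(a)];print(c)
    plan(c[0],c[1],.18,95)
E
```

```text
[0.3474 0.4011]
t 9.0 p [0.6314 0.0343 0.2087] yawY 70.3 w 0.045 F [-0.7 -0.5 -1.5] turn [ 0.0095  0.0572 -3.5897] dp [2.5092 3.9014 0.2871] n 10.3
[0.3711 0.2834]
t 9.0 p [0.6314 0.0343 0.2087] yawY 70.3 w 0.045 F [-0.7 -0.5 -1.5] turn [ 0.0095  0.0572 -3.5897] dp [2.3756 2.7078 0.2871] n 8.0
```

Emit:
{"name": "move_arm", "arguments": {"dp": [[0,0,0],[0,0,0],[0,0,0],[0,0,0],[0.25,0.39,0],[0.25,0.39,0],[0.25,0.39,0],[0.25,0.39,0]], "turn": [[0,0,-0.9],[0,0,-0.9],[0,0,-0.9],[0,0,-0.9],[0,0,0],[0,0,0],[0,0,0],[0,0,0]], "grip": [0,0,0,0,0,0,0,0]}}

```text
time: 9.8
ee_pos: [0.5136, 0.1816, 0.2034]
eef_rot: [-0.044, 0.999, -0.0, -0.001]
contact_force: [0.1, -0.0, -1.9]
gripper_width: 0.0448
finger_force: 30.0
```

Emit:
{"name": "move_arm", "arguments": {"dp": [[0.25,0.39,0],[0.25,0.39,0],[0.25,0.39,0],[0.25,0.39,0],[0.25,0.39,0],[0.25,0.39,0],[0,0,0.4],[0,0,0.4]], "turn": [[0,0,0],[0,0,0],[0,0,0],[0,0,0],[0,0,0],[0,0,0],[0,0,0],[0,0,0]], "grip": [0,0,0,0,0,0,0,0]}}

```text
time: 10.6
ee_pos: [0.3445, 0.4023, 0.1238]
eef_rot: [-0.046, 0.999, 0.001, 0.001]
contact_force: [0.6, 0.2, -1.2]
gripper_width: 0.0445
finger_force: 30.0
```

```bash
python3 - <<'E'
from h import *
plan(.347,.401,.024,95)
E
```

```text
t 10.6 p [0.3445 0.4023 0.1238] yawY 95.3 w 0.0445 F [ 0.6  0.2 -1.2] turn [0.0136 0.0148 0.0386] dp [-0.0243 -0.0147  0.9984] n 2.2
```

Emit:
{"name": "move_arm", "arguments": {"dp": [[0,0,0.4],[0,0,0.4],[0,0,0.13],[0,0,0],[0,0,0],[0,0,0],[0,0,0],[0,0,0]], "turn": [[0,0,0],[0,0,0],[0,0,0],[0,0,0],[0,0,0],[0,0,0],[0,0,0],[0,0,0]], "grip": [0,0,0,0,0,1,1,1]}}

```text
time: 11.4
ee_pos: [0.3461, 0.4013, 0.033]
eef_rot: [-0.044, 0.999, 0.001, 0.001]
contact_force: [-0.1, 0.4, 0.1]
gripper_width: 0.0655
finger_force: 0.0
```

Emit:
{"name": "move_arm", "arguments": {"dp": [[0,0,0],[0,0,0],[0,0,-0.2],[0,0,-0.4],[0,0,-0.45],[0,0,-0.45],[0,0,-0.45],[0,0,0]], "turn": [[0,0,0],[0,0,0],[0,0,0],[0,0,0],[0,0,0],[0,0,0],[0,0,0],[0,0,0]], "grip": [1,1,1,1,1,1,1,1]}}

```text
time: 12.2
ee_pos: [0.3478, 0.4033, 0.2329]
eef_rot: [-0.044, 0.999, 0.004, 0.004]
contact_force: [0.5, 0.7, 0.4]
gripper_width: 0.088
finger_force: 0.0
```

```bash
python3 - <<'E'
from h import *
snap('top','t1')
plan(.46,-.1125,.20,70)
E
```

```text
t 12.25 p [0.3466 0.402  0.2299] yawY 95.1 w 0.0877 F [0.2 0.3 0.1] turn [0.0468 0.032  3.6474] dp [-2.825  -4.4474  0.2985] n 11.7
```

View pics/t1.png

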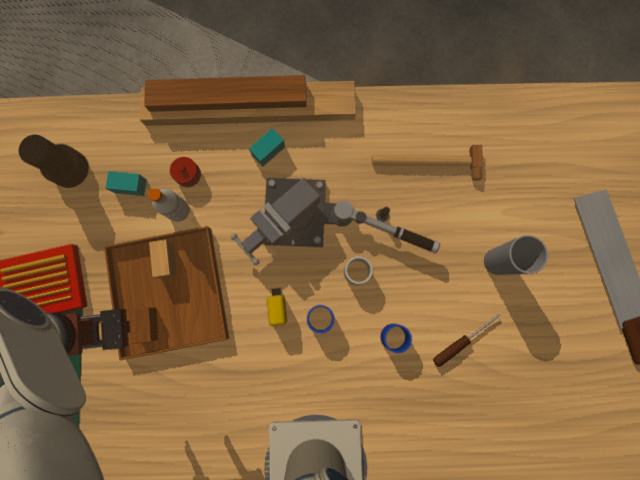

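The pale offcut (160,258) and the brown offcut (148,325) are both in the tray, and the sleeve is still at (358,270).

Emit:
{"name": "move_arm", "arguments": {"dp": [[0,0,0],[0,0,0],[0,0,0],[0,0,0],[-0.24,-0.37,0],[-0.24,-0.37,0],[-0.24,-0.37,0],[-0.24,-0.37,0]], "turn": [[0.05,0.03,0.9],[0,0,0.9],[0,0,0.9],[0,0,0.95],[0,0,0],[0,0,0],[0,0,0],[0,0,0]], "grip": [1,1,1,1,1,1,1,1]}}

```text
time: 13.05
ee_pos: [0.3839, 0.2267, 0.2259]
eef_rot: [0.173, 0.985, -0.004, -0.002]
contact_force: [0.2, -0.7, 0.6]
gripper_width: 0.088
finger_force: 0.0
```

Emit:
{"name": "move_arm", "arguments": {"dp": [[-0.24,-0.37,0],[-0.24,-0.37,0],[-0.24,-0.37,0],[-0.24,-0.37,0],[-0.24,-0.37,0],[-0.24,-0.37,0],[-0.24,-0.37,0],[-0.2,-0.37,0]], "turn": [[0,0,0],[0,0,0],[0,0,0],[0,0,0],[0,0,0],[0,0,0],[0,0,0],[0,0,0]], "grip": [1,1,1,1,1,1,1,1]}}

```text
time: 13.85
ee_pos: [0.4596, -0.1155, 0.2279]
eef_rot: [0.174, 0.985, -0.003, -0.002]
contact_force: [0.6, -0.1, 0.1]
gripper_width: 0.0882
finger_force: 0.0
```

```bash
python3 - <<'E'
from h import *
snap('wrist','w2')
plan(.46,-.1125,.04,70)
E
```

```text
t 13.9 p [ 0.4608 -0.1202  0.2282] yawY 69.9 w 0.0878 F [ 2.1 -2.6  1.5] turn [-0.0767 -0.0092 -0.0165] dp [0.0339 0.0691 1.8817] n 4.2
```

View pics/w2.png

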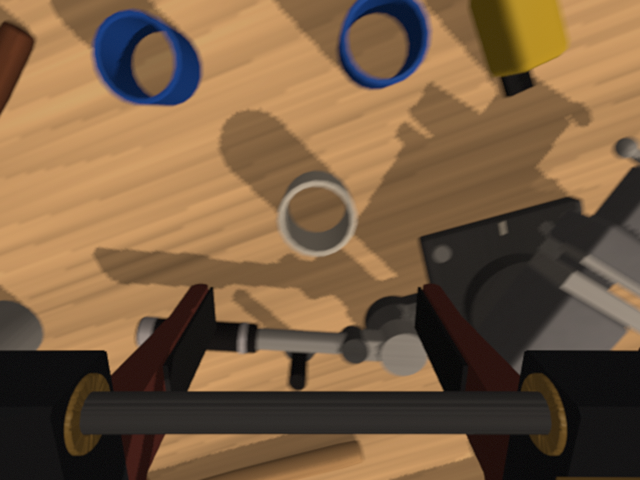

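The white sleeve's rim is centred at about (317,217), spanning columns 278 to 357. The blue look-alikes are at (147,58) and (384,40).

```bash
python3 - <<'E'
from h import *
P=px2w('w2',[(278,217),(357,217),(317,180),(317,255)],.058);print(P,P.mean(0),np.hypot(*(P[0]-P[1])[:2]))
c=(P[0]+P[1])/2
plan(c[0],c[1],.04,70)
E
```

```text
[[ 0.4503 -0.1461  0.058 ]
 [ 0.4729 -0.084   0.058 ]
 [ 0.4323 -0.1048  0.058 ]
 [ 0.4931 -0.1269  0.058 ]] [ 0.4621 -0.1155  0.058 ] 0.06606134323453076
t 13.9 p [ 0.4608 -0.1202  0.2282] yawY 69.9 w 0.0878 F [ 2.1 -2.6  1.5] turn [-0.0767 -0.0092 -0.0165] dp [0.0104 0.0505 1.8817] n 4.2
```

Emit:
{"name": "move_arm", "arguments": {"dp": [[0.01,0.05,0.3],[0,0,0.4],[0,0,0.4],[0,0,0.4],[0,0,0.4],[0,0,0.07],[0,0,0],[0,0,0]], "turn": [[-0.07,0,0],[0,0,0],[0,0,0],[0,0,0],[0,0,0],[0,0,0],[0,0,0],[0,0,0]], "grip": [1,1,1,1,1,1,1,0]}}

```text
time: 14.7
ee_pos: [0.4613, -0.1087, 0.0332]
eef_rot: [0.174, 0.985, 0.001, -0.0]
contact_force: [-0.0, -0.7, 0.1]
gripper_width: 0.0829
finger_force: 0.0
```

Emit:
{"name": "move_arm", "arguments": {"dp": [[0,0,0],[0,0,0],[0,0,0],[0,0,0],[0,0,-0.3],[0,0,-0.4],[0,0,-0.4],[0,0,-0.3]], "turn": [[0,0,0],[0,0,0],[0,0,0],[0,0,0],[0,0,0],[0,0,0],[0,0,0],[0,0,0]], "grip": [0,0,0,0,0,0,0,0]}}

```text
time: 15.5
ee_pos: [0.4614, -0.109, 0.1753]
eef_rot: [0.174, 0.985, 0.001, 0.001]
contact_force: [0.6, 0.7, -1.5]
gripper_width: 0.0645
finger_force: 29.9
```

```bash
python3 - <<'E'
from h import *
plan(.371,.283,.19,95)
E
```

```text
t 15.5 p [ 0.4614 -0.109   0.1753] yawY 70.0 w 0.0645 F [ 0.6  0.7 -1.5] turn [ 0.0117  0.0174 -3.639 ] dp [ 0.5589  3.9836 -0.147 ] n 8.9
```

Emit:
{"name": "move_arm", "arguments": {"dp": [[0,0,0],[0,0,0],[0,0,0],[0,0,0],[0.06,0.4,0],[0.06,0.4,0],[0.06,0.4,0],[0.06,0.4,0]], "turn": [[0,0,-0.9],[0,0,-0.9],[0,0,-0.9],[0,0,-0.9],[0,0,0],[0,0,0],[0,0,0],[0,0,0]], "grip": [0,0,0,0,0,0,0,0]}}

```text
time: 16.3
ee_pos: [0.4232, 0.0499, 0.1733]
eef_rot: [-0.041, 0.999, 0.001, 0.0]
contact_force: [0.7, 0.3, -1.2]
gripper_width: 0.0644
finger_force: 29.9
```

Emit:
{"name": "move_arm", "arguments": {"dp": [[0.06,0.4,0],[0.06,0.4,0],[0.06,0.4,0],[0.05,0.4,0],[0.05,0.4,0],[0.04,0.4,0],[0,0,0],[0,0,0]], "turn": [[0,0,0],[0,0,0],[0,0,0],[0,0,0],[0,0,0],[0,0,0],[0,0,0],[0,0,0]], "grip": [0,0,0,0,0,0,0,0]}}

```text
time: 17.1
ee_pos: [0.3715, 0.2856, 0.1734]
eef_rot: [-0.043, 0.999, 0.001, -0.0]
contact_force: [-0.3, -0.4, -1.1]
gripper_width: 0.0646
finger_force: 29.9
```

```bash
python3 - <<'E'
from h import *
plan(.371,.281,.04,95)
E
```

```text
t 17.1 p [0.3715 0.2856 0.1734] yawY 94.9 w 0.0646 F [-0.3 -0.4 -1.1] turn [ 0.0149 -0.001  -0.0185] dp [ 0.0095 -0.0457  1.3344] n 3.0
```

Emit:
{"name": "move_arm", "arguments": {"dp": [[0,0,0.4],[0,0,0.4],[0,0,0.4],[0,0,0.13],[0,0,0],[0,0,0],[0,0,0],[0,0,0]], "turn": [[0,0,0],[0,0,0],[0,0,0],[0,0,0],[0,0,0],[0,0,0],[0,0,0],[0,0,0]], "grip": [0,0,0,0,0,0,1,1]}}

```text
time: 17.9
ee_pos: [0.3727, 0.2856, 0.0411]
eef_rot: [-0.041, 0.999, 0.001, 0.001]
contact_force: [-1.2, -0.1, -0.7]
gripper_width: 0.077
finger_force: 0.0
```

Emit:
{"name": "move_arm", "arguments": {"dp": [[0,0,0],[0,0,0],[0,0,-0.2],[0,0,-0.4],[0,0,-0.45],[0,0,-0.45],[0,0,-0.45],[0,0,0]], "turn": [[0,0,0],[0,0,0],[0,0,0],[0,0,0],[0,0,0],[0,0,0],[0,0,0],[0,0,0]], "grip": [1,1,1,1,1,1,1,1]}}

```text
time: 18.7
ee_pos: [0.3749, 0.2872, 0.241]
eef_rot: [-0.041, 0.999, 0.004, 0.004]
contact_force: [0.3, 0.8, -0.7]
gripper_width: 0.0875
finger_force: 0.0
```

```bash
python3 - <<'E'
from h import *
plan(.5363,.1316,.20,39.4)
E
```

```text
t 18.7 p [0.3749 0.2872 0.241 ] yawY 94.7 w 0.0875 F [ 0.3  0.8 -0.7] turn [0.0955 0.0399 8.0493] dp [-2.2265  0.2594  0.4103] n 5.1
```

Emit:
{"name": "move_arm", "arguments": {"dp": [[0,0,0],[0,0,0],[0,0,0],[0,0,0],[0,0,0],[0,0,0],[0,0,0],[0,0,0]], "turn": [[0.09,0.04,1],[0,0,1],[0,0,1],[0,0,1],[0,0,1],[0,0,1],[0,0,1],[0,0,1]], "grip": [1,1,1,1,1,1,1,1]}}

```text
time: 19.5
ee_pos: [0.3716, 0.2847, 0.2343]
eef_rot: [0.427, 0.904, -0.006, -0.001]
contact_force: [0.2, -0.1, -1.1]
gripper_width: 0.088
finger_force: 0.0
```

Emit:
{"name": "move_arm", "arguments": {"dp": [[-0.37,0.05,0.05],[-0.37,0.05,0.05],[-0.37,0.05,0.05],[-0.37,0.05,0.05],[-0.37,0.04,0.05],[-0.37,0.03,0.05],[0,0,0],[0,0,0]], "turn": [[0,0,0],[0,0,0],[0,0,0],[0,0,0],[0,0,0],[0,0,0],[0,0,0],[0,0,0]], "grip": [1,1,1,1,1,1,1,1]}}

```text
time: 20.3
ee_pos: [0.534, 0.1308, 0.2046]
eef_rot: [0.426, 0.905, -0.006, -0.001]
contact_force: [-0.9, 0.7, -0.4]
gripper_width: 0.0878
finger_force: 0.0
```

```bash
python3 - <<'E'
from h import *
snap('wrist','w3');snap('top','t2')
plan(.5363,.1316,.055,39.4)
E
```

```text
t 20.4 p [0.5336 0.1318 0.2052] yawY 39.8 w 0.0876 F [-0.1  0.5  0.4] turn [-0.0897  0.025   0.0512] dp [-0.0189  0.02    1.5024] n 3.3
```

View pics/w3.png

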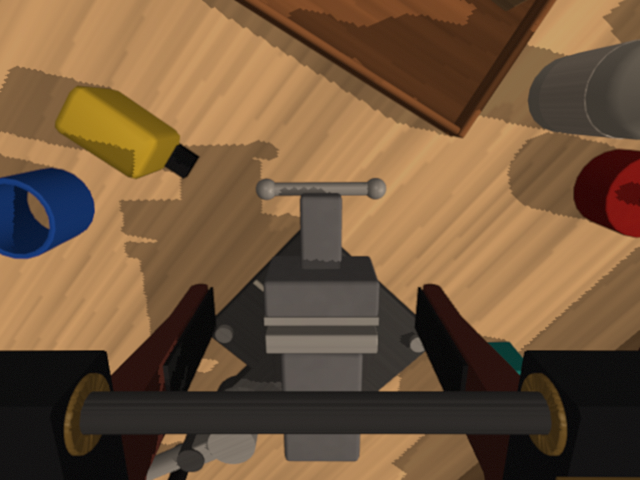

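View pics/t2.png

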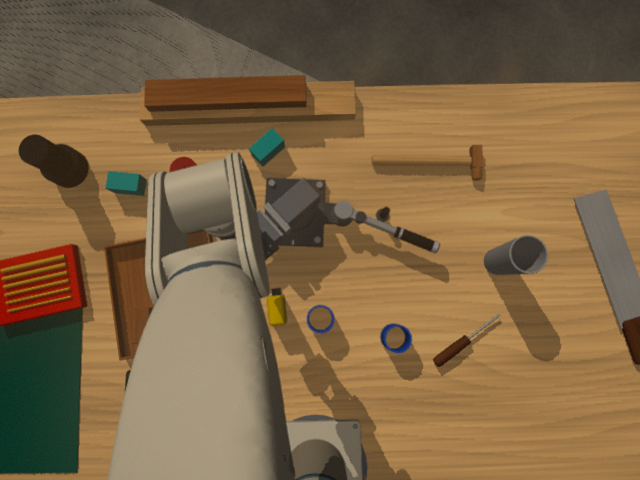

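The nose lies straight between the fingers, columns 302 to 341 and rows 195 to 262, with the T-bar at row 188. The top view shows the clutter cleared from around the vise.

```bash
python3 - <<'E'
from h import *
P=px2w('w3',[(302,196),(341,196),(343,262),(303,262)],.086);print(P[:,:2]); print(px2w('w3',[(265,188),(376,188)],.068)[:,:2])
S=np.array([.6137,.0373]);T=px2w('w3',[(320.5,188)],.068)[0,:2]-S;print(np.hypot(*T),np.degrees(np.arctan2(T[1],T[0])))
E
```

```text
[[0.5096 0.1438]
 [0.5305 0.1612]
 [0.5636 0.1249]
 [0.5411 0.1062]]
[[0.4866 0.1277]
 [0.5494 0.1799]]
0.150773183585019 129.37288882010648
```

Emit:
{"name": "move_arm", "arguments": {"dp": [[-0.02,0.02,0.2],[0,0,0.4],[0,0,0.4],[0,0,0.3],[0,0,0.2],[0,0,0],[0,0,0],[0,0,0]], "turn": [[-0.09,0.02,0.05],[0,0,0],[0,0,0],[0,0,0],[0,0,0],[0,0,0],[0,0,0],[0,0,0]], "grip": [1,1,1,1,1,1,0.4,0.4]}}

```text
time: 21.2
ee_pos: [0.5383, 0.1315, 0.0572]
eef_rot: [0.427, 0.904, 0.001, 0.002]
contact_force: [-0.4, 0.9, 0.3]
gripper_width: 0.0753
finger_force: 0.0
```

Emit:
{"name": "move_arm", "arguments": {"dp": [[0,0,0],[0,0,0],[0,0,0],[0,0,0],[0,0,0],[0,0,0],[0,0,0],[0,0,0]], "turn": [[0,0,0],[0,0,0],[0,0,0],[0,0,0],[0,0,0],[0,0,0],[0,0,0],[0,0,0]], "grip": [0,0,0,0,0,0,0,0]}}

```text
time: 22.0
ee_pos: [0.5376, 0.1307, 0.0557]
eef_rot: [0.427, 0.904, 0.0, 0.001]
contact_force: [-0.1, -0.6, 1.8]
gripper_width: 0.0299
finger_force: 30.0
```

```bash
python3 - <<'E'
from h import *
s=st(); plan(.5363,.1316,.055,39.4)
p=np.array(s['ee_pos'])[:2]-[.6137,.0373];print(np.hypot(*p),np.degrees(np.arctan2(p[1],p[0])))
E
```

```text
t 22.0 p [0.5376 0.1307 0.0557] q [0.4272 0.9042 0.0001 0.0009] w 0.029858438465429096 F [-0.0935 -0.6075  1.7595] ff 29.984366297721863 j [ 0.2176  0.5661  1.8814 -0.0016  0.6926 -0.4692]
t 22.0 p [0.5376 0.1307 0.0557] yawY 39.4 w 0.0299 F [-0.1 -0.6  1.8] turn [0.0074 0.013  0.0027] dp [ 0.0148 -0.0042  0.0074] n 0.0
0.12051898597279512 129.17884611926326
```

Emit:
{"name": "move_arm", "arguments": {"dp": [[-0.002,-0.071,0],[-0.002,-0.071,0],[-0.002,-0.071,0],[-0.002,-0.071,0],[-0.002,-0.071,0],[-0.002,-0.071,0],[-0.002,-0.071,0],[0,0,0]], "turn": [[0,0,-0.49],[0,0,-0.49],[0,0,-0.49],[0,0,-0.49],[0,0,-0.49],[0,0,-0.49],[0,0,-0.49],[0,0,0]], "grip": [0,0,0,0,0,0,0,0]}}

```text
time: 22.8
ee_pos: [0.5069, 0.0917, 0.0557]
eef_rot: [0.234, 0.972, -0.0, 0.001]
contact_force: [1.5, -3.4, 0.5]
gripper_width: 0.0298
finger_force: 30.0
```

```bash
cat > v.py <<'E'
from h import *
s=ctrl.state(); p=np.array(s['ee_pos'])[:2]-[.6137,.0373];print('r',np.hypot(*p),'ang',np.degrees(np.arctan2(p[1],p[0])),'M',np.array(s['moment']))
a=np.radians(176.5);plan(.6137+.1205*np.cos(a),.0373+.1205*np.sin(a),.0557,86.5)
E
python3 v.py
```

```text
r 0.11992090085180554 ang 152.9972931605291 M [-0.5674 -0.314   0.3051]
t 22.8 p [0.5069 0.0917 0.0557] yawY 63.0 w 0.0298 F [ 1.5 -3.4  0.5] turn [-0.0001  0.0213 -3.4229] dp [ 0.1053 -0.4782  0.    ] n 1.1
```

Good tracking, so I'll do the other half.

Emit:
{"name": "move_arm", "arguments": {"dp": [[-0.002,-0.071,0],[-0.002,-0.071,0],[-0.002,-0.071,0],[-0.002,-0.071,0],[-0.002,-0.071,0],[-0.002,-0.071,0],[-0.002,-0.071,0],[0,0,0]], "turn": [[0,0,-0.49],[0,0,-0.49],[0,0,-0.49],[0,0,-0.49],[0,0,-0.49],[0,0,-0.49],[0,0,-0.49],[0,0,0]], "grip": [0,0,0,0,0,0,0,0]}}

```text
time: 23.6
ee_pos: [0.4941, 0.0441, 0.0557]
eef_rot: [0.031, 1.0, -0.0, 0.001]
contact_force: [2.2, -6.0, -1.8]
gripper_width: 0.0296
finger_force: 30.0
```

```bash
python3 v.py
```

```text
r 0.11983123894828095 ang 176.76309367962642 M [-0.3572 -0.2695 -0.0339]
t 23.6 p [0.4941 0.0441 0.0557] yawY 86.4 w 0.0296 F [ 2.2 -6.  -1.8] turn [-0.0046  0.0209 -0.0099] dp [0.0067 0.0055 0.0003] n 0.0
```

Emit:
{"name": "move_arm", "arguments": {"dp": [[0,0,0],[0,0,0],[0,0,0],[0,0,-0.2],[0,0,-0.4],[0,0,-0.4],[0,0,-0.4],[0,0,-0.4]], "turn": [[0,0,0],[0,0,0],[0,0,0],[0,0,0],[0,0,0],[0,0,0],[0,0,0],[0,0,0]], "grip": [0.5,0.7,0.8,0.8,0.8,0.8,0.8,0.8]}}

```text
time: 24.4
ee_pos: [0.4927, 0.0451, 0.2373]
eef_rot: [0.03, 1.0, -0.0, 0.001]
contact_force: [1.1, 0.4, -0.6]
gripper_width: 0.0703
finger_force: 0.0
```

```bash
python3 - <<'E'
from h import *
a=snap('wrist','w4');b=snap('top','t3')
cv2.imwrite('pics/wt.png',np.hstack([cv2.resize(a,(400,300)),cv2.resize(b[120:420,90:490],(400,300))])[:,:,::-1]); plan(.5,0,.25)
E
```

```text
t 24.5 p [0.4963 0.0453 0.2409] yawY 86.5 w 0.0705 F [-0.2 -0.9  1. ] turn [ 0.008   0.0939 -0.    ] dp [-0.0646 -0.4504 -0.0908] n 1.0
```

View pics/wt.png

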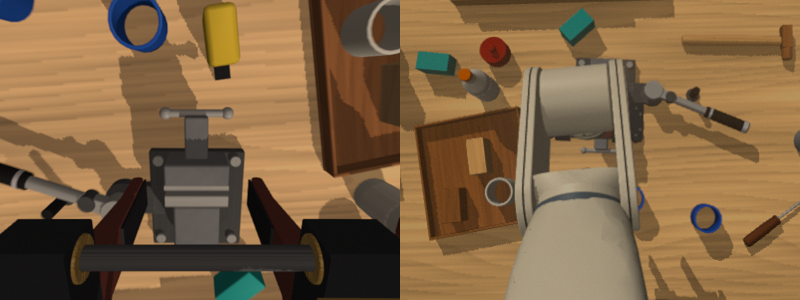

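The vise looks square: the T-bar (166–229, row 113) is parallel to the plate bolts (row 160). All three pieces are in the tray. Next is the wrench geometry.

```bash
python3 - <<'E'
from h import *
P=px2w('t0',np.array([(540,322),(632,358),(752,405)])/3.2+[200,120],[.058,.062,.055])[:,:2];B=np.array([.6065,-.0825])
for p in P: print(p,np.hypot(*(p-B)),np.degrees(np.arctan2(*(p-B)[::-1])))
R_=px2w('t0',np.array([(597,285)])/3.2+[200,120],.062)[0,:2]-B;print(np.hypot(*R_),np.degrees(np.arctan2(*R_[::-1])))
a=np.radians(-113)
plan(B[0]+.18*np.cos(a),B[1]+.18*np.sin(a),.2,67)
E
```

```text
[ 0.5796 -0.142 ] 0.06528392276280823 -114.29736710100441
[ 0.5498 -0.2089] 0.13856214183657306 -114.14235839400219
[ 0.513  -0.2984] 0.2352572548590811 -113.4247262639526
0.10300848263106321 -90.2993413842658
t 24.5 p [0.4963 0.0453 0.2409] yawY 86.5 w 0.0705 F [-0.2 -0.9  1. ] turn [0.0239 0.0917 2.8425] dp [-1.5142 -2.5461  0.4092] n 6.6
```

Emit:
{"name": "move_arm", "arguments": {"dp": [[0,0,0],[0,0,0],[0,0,0],[0,0,0],[0,0,0],[0,0,0],[0,0,0],[0,0,0]], "turn": [[0,0.09,1],[0,0,1],[0,0,1],[0,0,1],[0,0,1],[0,0,1],[0,0,1],[0,0,1]], "grip": [0.7,0.7,0.7,0.7,0.7,0.7,0.7,0.7]}}

```text
time: 25.3
ee_pos: [0.4926, 0.0451, 0.2347]
eef_rot: [0.49, 0.871, -0.002, -0.005]
contact_force: [-0.2, -0.2, -0.2]
gripper_width: 0.0615
finger_force: 0.0
```

Emit:
{"name": "move_arm", "arguments": {"dp": [[0,0,0],[0,0,0],[0,0,0],[0,0,0],[0,0,0],[0,0,0],[0,0,0],[0,0,0]], "turn": [[0,0,1],[0,0,1],[0,0,1],[0,0,1],[0,0,1],[0,0,1],[0,0,1],[0,0,0.6]], "grip": [0.7,0.7,0.7,0.7,0.7,0.7,0.7,0.7]}}

```text
time: 26.1
ee_pos: [0.4926, 0.045, 0.2347]
eef_rot: [0.824, 0.567, -0.004, -0.003]
contact_force: [0.6, -0.1, 1.0]
gripper_width: 0.0612
finger_force: 0.0
```

```bash
python3 - <<'E'
from h import *
a=np.radians(-114);B=np.array([.6065,-.0825])
plan(B[0]+.18*np.cos(a),B[1]+.18*np.sin(a),.2,-24);print(ctrl.state()['qpos'])
E
```

```text
t 26.1 p [0.4926 0.045  0.2347] yawY -21.0 w 0.0612 F [ 0.6 -0.1  1. ] turn [-0.084   0.0272  0.4413] dp [-2.5017  1.5596  0.3473] n 6.6
[0.0662 0.2204 1.895  0.0018 1.0366 0.4312]
```

Emit:
{"name": "move_arm", "arguments": {"dp": [[0,0,0],[-0.36,0.22,0.05],[-0.36,0.22,0.05],[-0.36,0.22,0.05],[-0.36,0.22,0.05],[-0.36,0.22,0.05],[-0.36,0.22,0.05],[-0.34,0.24,0]], "turn": [[-0.08,0.03,0.44],[0,0,0],[0,0,0],[0,0,0],[0,0,0],[0,0,0],[0,0,0],[0,0,0]], "grip": [0.7,0.7,0.7,0.7,0.7,0.7,0.7,0.7]}}

```text
time: 26.9
ee_pos: [0.5344, -0.2479, 0.2038]
eef_rot: [0.838, 0.546, -0.0, -0.001]
contact_force: [0.8, 0.3, -0.3]
gripper_width: 0.0614
finger_force: 0.0
```

```bash
python3 - <<'E'
from h import *
snap('wrist','w5')
a=np.radians(-114);B=np.array([.6065,-.0825])
plan(B[0]+.18*np.cos(a),B[1]+.18*np.sin(a),.032,-24)
E
```

```text
t 26.95 p [ 0.5364 -0.2534  0.2045] yawY -23.9 w 0.0619 F [ 1.  -2.8  0.6] turn [0.0199 0.0084 0.0201] dp [ 0.0464 -0.0548  1.725 ] n 3.8
```

View pics/w5.png

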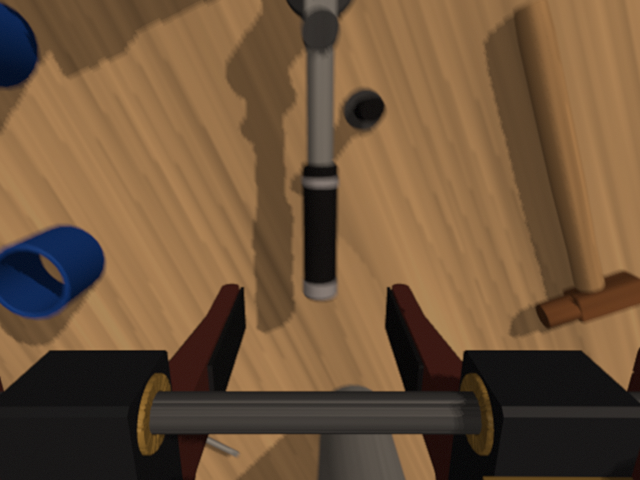

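```bash
python3 - <<'E'
from h import *
B=np.array([.6065,-.0825])
P=px2w('w5',[(320,172),(320,292),(320,90)],[.062,.06,.058])[:,:2]
for p in P: print(p,np.hypot(*(p-B)),np.degrees(np.arctan2(*(p-B)[::-1])))
print(px2w('t0',[(528,254),(500,262)],[.17,0]))
R_=px2w('w5',[(368,106)],.062)[0,:2]-B;print(np.hypot(*R_),np.degrees(np.arctan2(*R_[::-1])))
E
```

```text
[ 0.5527 -0.2132] 0.14137867623562897 -112.3854204762267
[ 0.5135 -0.303 ] 0.2392909221683332 -112.8760319171054
[ 0.5756 -0.1607] 0.0841208955450042 -111.5366379202708
[[ 0.4778 -0.4647  0.17  ]
 [ 0.4761 -0.4754  0.    ]]
0.10191925457224413 -92.37639406787045
```

Emit:
{"name": "move_arm", "arguments": {"dp": [[0.05,-0.02,0.2],[0,0,0.4],[0,0,0.4],[0,0,0.4],[0,0,0.33],[0,0,0],[0,0,0],[0,0,0]], "turn": [[0,0,0],[0,0,0],[0,0,0],[0,0,0],[0,0,0],[0,0,0],[0,0,0],[0,0,0]], "grip": [0.7,0.7,0.7,0.7,0.7,0.7,0.7,0.55]}}

```text
time: 27.75
ee_pos: [0.537, -0.2416, 0.0341]
eef_rot: [0.837, 0.547, 0.001, 0.001]
contact_force: [0.2, 0.1, 1.5]
gripper_width: 0.0569
finger_force: 0.0
```

```bash
cat > wr.py <<'E'
from h import *
s=ctrl.state();p=np.array(s['ee_pos'])[:2]-[.6065,-.0825];print('r',np.hypot(*p),'ang',np.degrees(np.arctan2(*p[::-1])));st()
E
python3 wr.py
```

```text
r 0.173652380984387 ang -113.59452737712762
t 27.75 p [ 0.537  -0.2416  0.0341] q [0.8374 0.5466 0.0013 0.0011] w 0.056946248598576985 F [0.1833 0.0572 1.4929] ff 0.0 j [-0.4436  0.6375  1.8054  0.0017  0.6954 -0.0308]
```

Emit:
{"name": "move_arm", "arguments": {"dp": [[0.005,-0.125,0],[0.005,-0.125,0],[0.005,-0.125,0],[0.005,-0.125,0],[0.005,-0.125,0],[0.005,-0.125,0],[0.005,-0.125,0],[0.005,-0.125,0]], "turn": [[0,0,0.6],[0,0,0.6],[0,0,0.6],[0,0,0.6],[0,0,0.6],[0,0,0.6],[0,0,0.6],[0,0,0.6]], "grip": [0.55,0.55,0.55,0.55,0.55,0.55,0.55,0.55]}}

```text
time: 28.55
ee_pos: [0.4625, -0.178, 0.0349]
eef_rot: [0.959, 0.285, 0.003, 0.002]
contact_force: [0.5, -0.1, 0.3]
gripper_width: 0.0483
finger_force: 0.7
```

```bash
python3 wr.py
```

```text
r 0.17275364323034675 ang -146.4577049428593
t 28.55 p [ 0.4625 -0.178   0.0349] q [0.9586 0.2847 0.0028 0.0017] w 0.04834304962699532 F [ 0.4955 -0.1027  0.3207] ff 0.7139497250318527 j [-0.3919  0.5481  2.0155  0.0016  0.5714  0.6002]
```

Emit:
{"name": "move_arm", "arguments": {"dp": [[0.005,-0.125,0],[0.005,-0.125,0],[0.005,-0.125,0],[0.001,-0.062,0],[0.001,-0.062,0],[0.001,-0.062,0],[0,0,0],[0,0,0]], "turn": [[0,0,0.6],[0,0,0.6],[0,0,0.6],[0,0,0.3],[0,0,0.3],[0,0,0.3],[0,0,0],[0,0,0]], "grip": [0.55,0.55,0.55,0.55,0.55,0.55,0.55,0.55]}}

```text
time: 29.35
ee_pos: [0.4403, -0.1277, 0.0347]
eef_rot: [0.992, 0.128, 0.003, 0.002]
contact_force: [-1.4, -10.6, -0.4]
gripper_width: 0.0484
finger_force: 4.6
```

```bash
python3 wr.py
```

```text
r 0.17224366737349397 ang -164.79956007959595
t 29.35 p [ 0.4403 -0.1277  0.0347] q [0.9917 0.1284 0.0031 0.0016] w 0.04836000257935181 F [ -1.39   -10.6362  -0.4177] ff 4.626087248325348 j [-0.308   0.5166  2.0956 -0.0005  0.5224  1.0058]
```

Emit:
{"name": "move_arm", "arguments": {"dp": [[0.001,-0.06,0],[0.001,-0.06,0],[0.001,-0.06,0],[0.001,-0.06,0],[0,0,0],[0,0,0],[0,0,0],[0,0,0]], "turn": [[0,0,0.3],[0,0,0.3],[0,0,0.3],[0,0,0.3],[0,0,0],[0,0,0],[0,0,0],[0,0,0]], "grip": [0.55,0.55,0.55,0.55,0.55,0.55,0.55,0.55]}}

```text
time: 30.15
ee_pos: [0.436, -0.1043, 0.0347]
eef_rot: [0.998, 0.057, 0.003, 0.001]
contact_force: [-1.2, -11.6, -0.7]
gripper_width: 0.0488
finger_force: 5.6
```

```bash
python3 - <<'E'
exec(open('wr.py').read()); snap('wrist','w6')
E
```

```text
r 0.1718775426396574 ang -172.7064110926485
t 30.15 p [ 0.436  -0.1043  0.0347] q [0.9984 0.0566 0.0033 0.0013] w 0.04878556377861867 F [ -1.1759 -11.5583  -0.7204] ff 5.62942162156105 j [-0.2611  0.5083  2.1172 -0.0008  0.5089  1.1972]
```

View pics/w6.png

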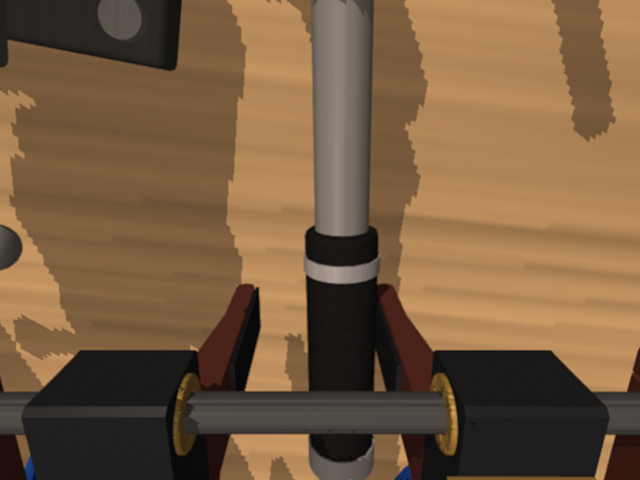

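The right finger bears on the handle, whose tube axis runs from about (342,20) to (342,225). I'll work out the break-over angle from it.

```bash
python3 - <<'E'
from h import *
P=px2w('w6',[(342.5,20),(342,225)],[.05,.05])[:,:2];B=np.array([.6065,-.0825])
d=P[1]-P[0];d/=np.hypot(*d);y=np.degrees(np.arctan2(d[1],d[0]));print(P,y)
v=B-P[0];perp=d[0]*v[1]-d[1]*v[0];print('dist of bolt from handle line',perp,'click',np.degrees(np.arcsin(perp/.045)))
E
```

```text
[[ 0.5457 -0.1002]
 [ 0.4776 -0.1091]] -172.57594186450538
dist of bolt from handle line -0.009717108734333776 click -12.470431460589964
```

Emit:
{"name": "move_arm", "arguments": {"dp": [[0,-0.04,0],[0,-0.04,0],[0,0,0],[0,0,0],[0,0,0],[0,0,0],[0,0,0],[0,0,0]], "turn": [[0,0,0.2],[0,0,0.2],[0,0,0],[0,0,0],[0,0,0],[0,0,0],[0,0,0],[0,0,0]], "grip": [0.55,0.55,0.55,0.55,0.55,0.55,0.55,0.55]}}

```text
time: 31.0
ee_pos: [0.4355, -0.0964, 0.0347]
eef_rot: [0.999, 0.033, 0.004, 0.001]
contact_force: [-1.3, -11.7, -1.0]
gripper_width: 0.0488
finger_force: 6.0
```

```bash
python3 wr.py
```

```text
r 0.1715633591210335 ang -175.33881213305213
t 31.0 p [ 0.4355 -0.0964  0.0347] q [0.9995 0.0326 0.0036 0.0013] w 0.04881178040963451 F [ -1.3474 -11.706   -1.0301] ff 6.04350820183754 j [-0.2443  0.5063  2.1223 -0.0009  0.5053  1.2621]
```

Emit:
{"name": "move_arm", "arguments": {"dp": [[0.005,0.125,0],[0.005,0.125,0],[0.005,0.125,0],[0.005,0.125,0],[0.005,0.125,0],[0.005,0.125,0],[0.005,0.125,0],[0.005,0.125,0]], "turn": [[0,0,-0.6],[0,0,-0.6],[0,0,-0.6],[0,0,-0.6],[0,0,-0.6],[0,0,-0.6],[0,0,-0.6],[0,0,-0.6]], "grip": [0.55,0.55,0.55,0.55,0.55,0.55,0.55,0.55]}}

```text
time: 31.8
ee_pos: [0.4686, -0.1879, 0.0346]
eef_rot: [0.949, 0.316, 0.002, 0.001]
contact_force: [0.8, 2.5, -0.5]
gripper_width: 0.0481
finger_force: 0.7
```

Emit:
{"name": "move_arm", "arguments": {"dp": [[0.005,0.125,0],[0.005,0.125,0],[0.005,0.125,0],[0.005,0.125,0],[0.005,0.125,0],[0.005,0.125,0],[0.005,0.125,0],[0,0,0]], "turn": [[0,0,-0.6],[0,0,-0.6],[0,0,-0.6],[0,0,-0.6],[0,0,-0.6],[0,0,-0.6],[0,0,-0.6],[0,0,0]], "grip": [0.55,0.55,0.55,0.55,0.55,0.55,0.55,0.55]}}

```text
time: 32.6
ee_pos: [0.5377, -0.2426, 0.0349]
eef_rot: [0.841, 0.542, 0.002, 0.002]
contact_force: [-0.2, 0.7, -0.1]
gripper_width: 0.0484
finger_force: 0.0
```

```bash
python3 wr.py
```

```text
r 0.1742321295198549 ang -113.2674059495268
t 32.6 p [ 0.5377 -0.2426  0.0349] q [0.8406 0.5417 0.0021 0.0024] w 0.04835911952212317 F [-0.2252  0.6771 -0.1422] ff 0.0 j [-0.4445  0.6363  1.8051  0.0017  0.6939 -0.02  ]
```

Now I'll push slowly toward the post.

Emit:
{"name": "move_arm", "arguments": {"dp": [[0.002,0.06,0],[0.002,0.06,0],[0.002,0.06,0],[0.002,0.06,0],[0,0.03,0],[0,0.03,0],[0,0,0],[0,0,0]], "turn": [[0,0,-0.3],[0,0,-0.3],[0,0,-0.3],[0,0,-0.3],[0,0,-0.15],[0,0,-0.15],[0,0,0],[0,0,0]], "grip": [0.55,0.55,0.55,0.55,0.55,0.55,0.55,0.55]}}

```text
time: 33.4
ee_pos: [0.5635, -0.2508, 0.0328]
eef_rot: [0.789, 0.615, 0.001, 0.0]
contact_force: [-1.1, 0.6, 0.4]
gripper_width: 0.0484
finger_force: 0.0
```

```bash
python3 wr.py
```

```text
r 0.17369712316166247 ang -104.31914501512733
t 33.4 p [ 0.5635 -0.2508  0.0328] q [0.7888 0.6146 0.0009 0.0004] w 0.04843231485661288 F [-1.0836  0.5828  0.4394] ff 0.0 j [-0.4386  0.6682  1.7392  0.0017  0.7327 -0.1929]
```

Emit:
{"name": "move_arm", "arguments": {"dp": [[0,0.03,0],[0,0.03,0],[0,0.03,0],[0,0.03,0],[0,0,0],[0,0,0],[0,0,0],[0,0,0]], "turn": [[0,0,-0.15],[0,0,-0.15],[0,0,-0.15],[0,0,-0.15],[0,0,0],[0,0,0],[0,0,0],[0,0,0]], "grip": [0.55,0.55,0.55,0.55,0.55,0.55,0.55,0.55]}}

```text
time: 34.2
ee_pos: [0.5723, -0.2523, 0.0318]
eef_rot: [0.766, 0.643, -0.001, -0.003]
contact_force: [-8.3, 2.6, 4.1]
gripper_width: 0.0484
finger_force: 4.4
```

```bash
python3 wr.py
```

```text
r 0.17324965515500587 ang -101.37536158253026
t 34.2 p [ 0.5723 -0.2523  0.0318] q [ 0.7657  0.6432 -0.0008 -0.0028] w 0.04838399708965529 F [-8.3074  2.5511  4.1289] ff 4.419924169778824 j [-0.4347  0.6811  1.7135  0.0012  0.7527 -0.262 ]
```

Emit:
{"name": "move_arm", "arguments": {"dp": [[0,-0.05,0],[0,-0.05,0],[0,0,0],[0,0,0],[0,0,-0.3],[0,0,-0.4],[0,0,-0.45],[0,0,-0.45]], "turn": [[0,0,0],[0,0,0],[0,0,0],[0,0,0],[0,0,0],[0,0,0],[0,0,0],[0,0,0]], "grip": [0.55,0.6,0.65,0.7,0.7,0.7,0.7,0.7]}}

```text
time: 35.0
ee_pos: [0.5652, -0.2518, 0.1942]
eef_rot: [0.766, 0.643, 0.001, 0.0]
contact_force: [0.3, -0.5, 0.5]
gripper_width: 0.0615
finger_force: 0.0
```

```bash
python3 - <<'E'
from h import *
st(); a=snap('wrist','w7');b=snap('top','t4');c=snap('scene','s4')
cv2.imwrite('pics/f.png',np.vstack([np.hstack([cv2.resize(a,(400,300)),b[120:420,90:490]]),np.hstack([c[150:450,150:550],np.zeros((300,400,3),np.uint8)])])[:,:,::-1])
E
```

```text
t 35.0 p [ 0.5652 -0.2518  0.1942] q [0.7659 0.643  0.0007 0.0003] w 0.06145190164561736 F [ 0.2761 -0.515   0.5105] ff 0.0 j [-0.4389  0.4461  1.6668  0.0013  1.0277 -0.2655]
```

View pics/f.png

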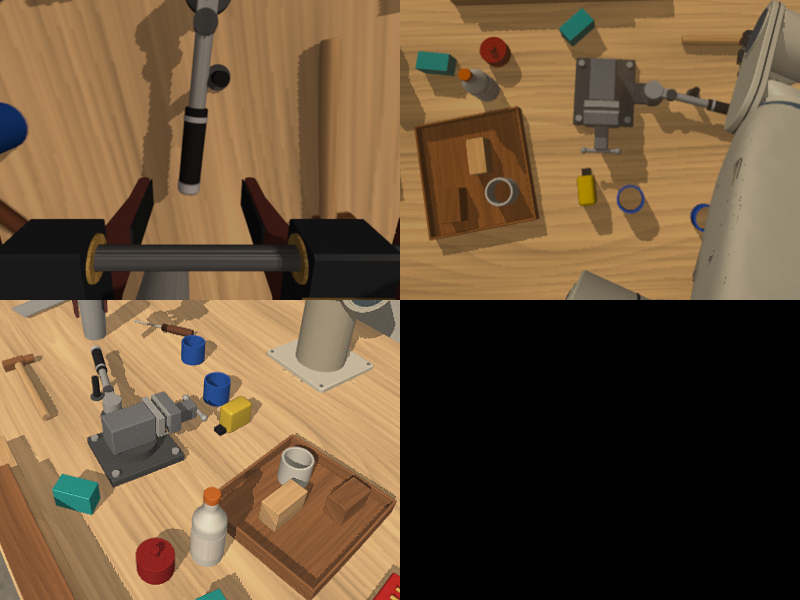

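The three pieces are in the tray, the vise is square, and the handle touches the post at about (208,77) in the wrist pane. One numeric check before handing in.

```bash
python3 - <<'E'
from h import *
B=np.array([.6065,-.0825])
P=px2w('w7',[(326,64),(313,185),(303,295)],[.056,.06,.06])[:,:2]
for p in P: print(np.degrees(np.arctan2(*(p-B)[::-1])),np.hypot(*(p-B)))
Rp=px2w('w7',[(352,120)],.062)[0,:2]-B;print('post',np.degrees(np.arctan2(*Rp[::-1])),np.hypot(*Rp))
a=px2w('t4',np.array([(585,151),(618,151)])+[-400+90,120],.068);print('Tbar',np.degrees(np.arctan2(*(a[1]-a[0])[1::-1])),a.mean(0))
E
```

```text
-103.89945808337784 0.06138478834479318
-105.23756138682707 0.14371482321640636
-105.24482314673834 0.23183763925818834
post -91.8821446481091 0.09856929603837448
Tbar -91.52339421814312 [0.4628 0.0453 0.068 ]
```

```bash
python3 -c "
from station import ctrl
print(ctrl.finish_job())"
```

```text
the job is handed in; nothing more can be done
None
```

I handed the job in after about 35 s of the 210 s allowed, but the hand-in returned no verdict. By my own measurements, offcut2, offcut3 and sleeve2 (the only pieces present) are in the tray, the vise is square within about 0.02 rad, the wrench handle broke over by about 0.2 rad or more, and the wrench is back against its rest post with the gripper clear.

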